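# Unlock the bearing press with its key

### The job

Unlock the red bearing press: take the key out of its wooden block, push it fully home into the lock, turn it gently clockwise until you feel it press firmly against its stop (the yellow safety arm swings clear), turn it back home and draw it out. Then put the key back in its block, fully down, and leave the safety arm swung clear and everything else undisturbed. Never force the brass key: feel for the hole and for the stop.

Things in the scene. Friction and masses are not known exactly. Their poses are not given: they have to be found in the camera images.
- key: Brass key, black handle, 110 g, standing upright. Origin: centre of its collar's underside; z up, x towards the bit. Collar: disc 34 mm across, 6 thick, red pointer on the bit's side. Below it a 10 mm round shank reaches 36 mm down, tip tapered to 6 mm over the last 4. The bit (flat tooth, 5 mm thick) stands out along +x, 18 to 32 mm below the collar. More than 40 N against the press bends it.
- key_grip (a point): Point on the key's axis 34 mm above its collar's underside, where to grip the flat handle across its thickness; axes as the key's. The handle is 30 mm wide along x, 12 mm thick along y, and reaches from the collar (6 mm) to 56 mm above the collar's underside.
- key_bit (a point): Outer end of the key's bit: 15 mm out along the key's x, 25 mm below the collar's underside.
- press: Red bearing press bolted to the bench. Origin on the keyhole's vertical axis at bench height, axes as the keyhole's. Base plate 12 mm thick, x -60 to 140, y -230 to 50 mm. The lock is a 64 mm square case, 56 mm high, about the origin. Ram, column, head (262 mm high) and pull lever (350 mm) stand around y -160 mm and behind, over 120 mm from the keyhole axis.
- keyhole (a point): Centre of the keyhole at the aluminium cover's top, 56 mm above the bench; z up, x along the slot. 12 mm square hole plus a 7 mm wide slot to 16.5 mm from centre along +x, in a 14 mm cover, cavity below. The key enters with its x along this x and is home with its collar on the cover. It turns clockwise from above only, and comes out only with the bit in line with the slot (within about 0.07 rad).
- core: Hidden inside of the lock under the cover, carrying the turn stop. Origin and axes as the press; never moves. The bit meets the stop, about 12 mm from the axis, somewhere between 0.7 and 1.4 rad clockwise from home, differing from lock to lock. It is met properly when the bit presses on it with more than 4 N (about 0.05 N m more than it takes to drag the arm).
- safety (a joint): Swing of the yellow safety arm about the keyhole axis, clockwise from above, rad; 0 to 0.08 at the start (arm under the ram). The key's bit meets it after about 0.15 to 0.35 rad of free turn and drags it along against steady friction of about 0.05 N m; it stays where it is left. Clear beyond 0.4.
- safety_pad (a point): Top centre of the round yellow pad at the end of the safety arm, 160 mm from the keyhole axis, 37 mm above the bench; sweeps towards the robot's side of the press.
- holder: Dark wooden key block fixed to the bench, 75 x 65 mm, 48 mm high. Origin centre of its underside; z up, x along the slot that takes the key.
- holder_mouth (a point): On the top face of the block, where the key's origin belongs when it stands in the block with its x along the block's x. The opening spans x -8 to +19 mm and y -8 to +8 mm about this point and is 42 mm deep.
- jar: Glass jar of bearings, 72 mm diameter, 95 mm high; origin centre of underside. Leave alone.
- wheel_a: Orange wheel lying flat, 52 mm diameter, 32 mm high. Leave alone.
- wheel_b: White wheel, same size. Leave alone.
- bearing: Loose bearing, 22 mm diameter, 7 mm high. Leave alone.
- skate_tool: Black T-shaped skate tool lying flat, about 130 x 75 mm, 20 mm high. Leave alone.
- hanger: Aluminium truck hanger with a spring clamp on it, about 200 x 130 mm, 40 mm high. Leave alone.
There are look-alikes about, which are no part of the job. Leave any green or purple look-alike of the holder alone.

How it is judged:
On the way, in this order (a step that is already met when the one before it is completed fails the run):
1. the key is home in the lock: collar down on the cover (within 2 mm), bit in line with the slot, safety arm not yet moved (z of key in the frame of keyhole below 0.002 m and horizontal distance between key and keyhole below 0.003 m and y of key_bit in the frame of keyhole above -0.003 m and value of joint safety below 0.2 rad), for 0.2 s.
2. the key is turned to its stop: bit pressing on the stop with more than 4 N, safety arm beyond 0.4 rad (contact force between key and core above 4 N and value of joint safety above 0.4 rad and z of key in the frame of keyhole below 0.004 m and y of key_bit in the frame of keyhole below -0.008 m), for 0.1 s.
3. the key is back home in the lock, bit in line with the slot (y of key_bit in the frame of keyhole above -0.003 m and x of key_bit in the frame of keyhole above 0.012 m and z of key in the frame of keyhole below 0.006 m and horizontal distance between key and keyhole below 0.003 m and value of joint safety above 0.4 rad), for 0.1 s.
At the end, for the whole second after the job is handed in: The key stands fully down in its block (origin within 6 mm of the mouth point, tilt under 0.1 rad), released and at rest, and the safety arm is swung clear (beyond 0.4 rad) (distance between key and holder_mouth below 0.006 m and angle between key's own z axis and vertical below 0.1 rad and linear speed of key below 0.02 m/s and value of joint safety above 0.4 rad); the robot touches nothing.
It fails at once if more than 40 N between the key and the press (contact force between key and press above 40 N).
It fails at once if a bystander is moved by more than 10 mm (distance of any of jar, wheel_a, wheel_b, bearing, skate_tool, hanger from where it was at the start of the episode above 0.01 m).
It also fails if it takes over 72 s, if anything falls off the work surface, if the arm or the gripper's body presses on something with over 40 N, if the wrist force passes 120 N, or if a joint passes its speed limit or range.

### The arm

A 6-joint arm with a two-finger parallel gripper is mounted at the origin on the work surface. World frame = base frame: x ahead of the robot, y to its left, z up, the work surface at z = 0. Lengths are in m, angles in rad, forces in N, time in s.
With the tool pointing down it reaches from about 0.3 to 0.875 m from the base axis. Payload 6.4 kg.
Tool frame: the origin (TCP) lies midway between the tips of the shut fingers; the grasp point (between the pads) lies 19 mm behind it; x points along the fingers, y is the direction in which the jaws open and shut, and the axes are right-handed (so a half turn about x gives the same grasp; the last joint's range is limited). The gripper opens to 85 mm and grips with 20 to 120 N. Pads are 22 mm wide; open, the fingers measure 114 mm over their backs; the gripper's body (76 mm by 85 mm) begins 54 mm behind the grasp point. The pads swing forward as they close: fully open they stand 13 mm farther back than shut.
Start: joints at [0.956, 0.181, 1.607, -0, 1.354, -0.206], TCP at [0.229, 0.528, 0.231] pointing down, gripper open.
Joint ranges: [-2.99, 2.99], [-0.89, 2.07], [0.3, 2.58], [-1.14, 4.28], [0, 2.63], [-3.12, 3.12]. Speed limits (rad/s): [2.57, 2.57, 3.01, 3.14, 3.14, 3.14].

### API

Orientations are given as a unit quaternion [w, x, y, z].
In Python, from bench import ctrl gives the robot as it stands.
- The arm moves only by the tool step_arm, never from a script. Its argument "motion" is a list of rows, each a list of 7 numbers: the shift along the tool's x, y, z in mm, then the turn, a rotation vector about the tool's x, y, z in degrees, then the closure in counts, from 0 (fully open) to 255 (shut). In form: [[tx, ty, tz, rx, ry, rz, hand], ...]. A call has 1 to 10 rows; each row is the pose to reach, as a shift and turn from the pose commanded when the call began, along the tool's axes at that moment; what a row does not reach only later rows make up. A row lasts 1/8 s, in which the tool goes at most 62.5 mm and 10.7 degrees, less where a joint would pass 70% of its speed; a pose out of reach is approached as far as the arm can. A call with a gripper value outside its range is refused whole. The fingers move at their own pace and stop on an object; the grip force is fixed at half the most. Time passes only in rows, so rows that repeat a pose let the fingers close. It gives the time, the measured TCP pose, the force and the opening at its end, in the units of the state.
- ctrl.get_obs(): the state, without advancing time (a new reading comes with each control period).
- ctrl.camera(name): name is "scene" or "top" or "wrist"; returns (picture, depth): 420x560x3 uint8, red, green, blue; 420x560 float32, m along the optical axis (not along the pixel's ray), 0 where there is no reading.
- ctrl.camera_info(name): a dict with "fx", "fy", "cx", "cy" (pixels), "T" (4x4, takes a point from camera to world coordinates); the wrist camera has in their place "hand_eye" (4x4, takes a point from camera to tool coordinates, whose origin is the TCP and whose axes are the tool frame's). Camera axes: x right, y down, z forward; pixel columns grow to the right and rows downward; lengths in m; the calibration is good to about 2 mm. A picture is of the moment at which its call begins: read the wrist's pose just before it. camera_info takes no time and is no camera call.
- ctrl.hand_in(): hands the job in, once; it reports no verdict.
The state is a dict: "time_s": time; "q": joint angles; "dq": joint speeds; "joint_efforts": joint torques, N m; "eef_pos": TCP position; "eef_rot": TCP orientation; "wrist_force": force on the tool from outside, world axes, zero at the start; "torque": the same for the moment, N m; "opening": opening from 0.0 (shut) to 1.0 (fully open).
Only numpy, scipy, OpenCV 4.12 (cv2) and the standard library are available. Lean on these libraries where they do the work, as an engineer would, in place of code of your own. Each camera call takes 0.05 s, during which the arm holds its last target. There are 200 camera calls.

## Working session

There is one attempt and no reset: what is moved stays moved. The work goes in short steps, Python scripts to look and compute and a tool call to move; the robot and the scene stay as the last step left them, time stands still between calls to the robot, and variables do not carry over. Pictures are saved under pics/ and viewed, about 8 in all and at most 12, crops included, and the job is handed in when it is done.

Besides the shell and the picture viewer there is one more tool, called after "Emit:" by a JSON object that holds its "method" and its "body". step_arm: Moves the arm, as the interface text tells. Its arguments: {"type":"object","properties":{"motion":{"type":"array","items":{"type":"array","items":{"type":"number"}}}},"required":["motion"]}

```bash
ls; mkdir -p pics
python3 - <<'E'
from bench import ctrl
import cv2,numpy as np
o=ctrl.get_obs()
for k,v in o.items(): print(k,np.round(v,4))
for n in ("scene","top"):
    p,d=ctrl.camera(n); np.savez(f"pics/{n}.npz",p=p,d=d)
    cv2.imwrite(f"pics/{n}.png",p[:,:,::-1])
    i=ctrl.camera_info(n); print(n,{k:np.round(v,3).tolist() for k,v in i.items()})
print(ctrl.camera_info("wrist"))
E
```

```text
pics
time_s 0.0
q [ 0.9557  0.1815  1.608   0.      1.3538 -0.2063]
dq [-0.      0.0001 -0.0011  0.0011 -0.0005  0.0011]
joint_efforts [ 1.00000e-04 -4.44857e+01 -3.51343e+01 -1.00000e-04  9.00000e-03
  0.00000e+00]
eef_pos [0.2282 0.5272 0.2304]
eef_rot [ 0.6921  0.143   0.6926 -0.1441]
wrist_force [ 0.1149 -0.5321 -0.2   ]
torque [-0.0346  0.0711 -0.0471]
opening 0.997
scene {'fx': 525.354, 'fy': 525.354, 'cx': 278.919, 'cy': 211.348, 'T': [[0.341, 0.595, -0.728, 1.471], [0.94, -0.218, 0.261, -0.295], [-0.003, -0.773, -0.634, 0.914], [0.0, 0.0, 0.0, 1.0]]}
top {'fx': 380.039, 'fy': 380.039, 'cx': 275.593, 'cy': 208.054, 'T': [[0.028, -0.992, 0.127, 0.348], [-0.999, -0.032, -0.028, 0.048], [0.032, -0.126, -0.992, 1.286], [0.0, 0.0, 0.0, 1.0]]}
{'fx': 303.2261457641025, 'fy': 303.2261457641025, 'cx': 284.24440273715766, 'cy': 211.81918931335042, 'hand_eye': array([[-5.02750745e-04, -3.24961852e-01,  9.45726991e-01,
        -1.42611691e-01],
       [ 9.99999715e-01, -6.95723540e-04,  2.92544249e-04,
         1.07971089e-04],
       [ 5.62898809e-04,  9.45726869e-01,  3.24962109e-01,
        -8.28908445e-02],
       [ 0.00000000e+00,  0.00000000e+00,  0.00000000e+00,
         1.00000000e+00]])}
```

View pics/top.png

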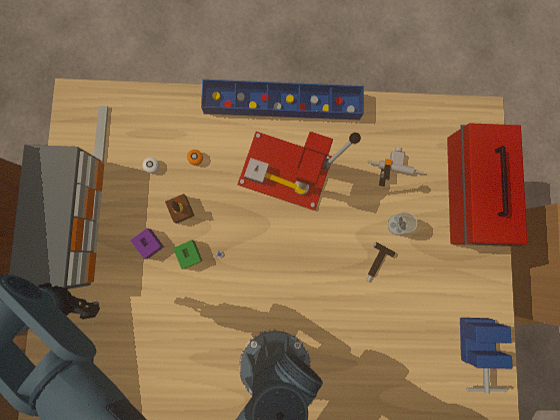

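View pics/scene.png

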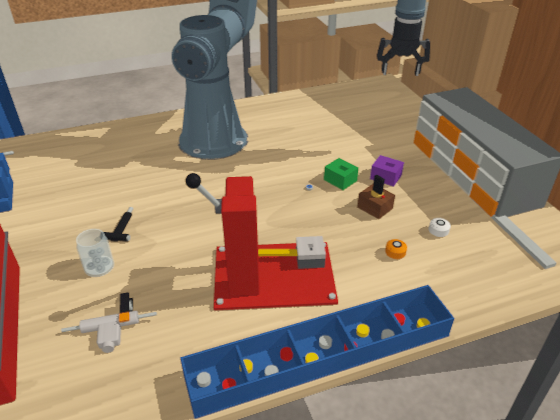

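The top view shows the brown block with the key at (180,208) and the lock at (256,171), with the yellow arm running right of it to a pad at (300,187). In the scene view, the block is at (377,195) and the lock cover at (311,246).

```bash
cat > h.py <<'E'
import numpy as np,cv2
from bench import ctrl
from scipy.spatial.transform import Rotation as R
def pose(o=None):
    o=o or ctrl.get_obs(); T=np.eye(4); q=o["eef_rot"]
    T[:3,:3]=R.from_quat([q[1],q[2],q[3],q[0]]).as_matrix(); T[:3,3]=o["eef_pos"]; return T
def K(n): i=ctrl.camera_info(n); return np.array([[i["fx"],0,i["cx"]],[0,i["fy"],i["cy"]],[0,0,1]])
def camT(n,P=None):
    i=ctrl.camera_info(n); return np.array(i["T"]) if n!="wrist" else P@i["hand_eye"]
def onplane(n,uv,z,T):
    uv=np.atleast_2d(uv).astype(float); d=np.c_[uv,np.ones(len(uv))]@np.linalg.inv(K(n)).T@T[:3,:3].T
    return T[:3,3]+d*((z-T[2,3])/d[:,2])[:,None]
def proj(n,X,T):
    X=np.atleast_2d(X); c=(X-T[:3,3])@T[:3,:3]; p=c@K(n).T; return p[:,:2]/p[:,2:]
def snap(name):
    P=pose(); p,d=ctrl.camera("wrist"); np.savez(f"pics/{name}.npz",p=p,d=d,P=P); cv2.imwrite(f"pics/{name}.png",p[:,:,::-1])
    return P,p,d
def rowfor(target,Rt=None,P=None):
    "shift mm and rotvec deg in tool axes from pose P to target"
    P=pose() if P is None else P
    s=P[:3,:3].T@(np.array(target)-P[:3,3])*1000
    r=np.zeros(3) if Rt is None else R.from_matrix(P[:3,:3].T@Rt).as_rotvec(degrees=True)
    return np.round(s,1),np.round(r,2)
def down(yaw):
    "tool x down, tool y at world angle yaw"
    x=np.array([0,0,-1.]);y=np.array([np.cos(yaw),np.sin(yaw),0]);return np.c_[x,y,np.cross(x,y)]
E
python3 - <<'E'
from h import *
T=camT("top")
for nm,uv,z in [("key",(180,208),.08),("lock",(256,171),.056),("pad",(301,187),.037)]: print(nm,onplane("top",uv,z,T))
P=pose(); print(np.round(P,3), camT("wrist",P)[:3,3])
E
```

```text
key [[0.49231895 0.31661882 0.08      ]]
lock [[0.62613967 0.08065599 0.056     ]]
pad [[ 0.58122602 -0.07098251  0.037     ]]
[[-0.001  0.398  0.918  0.228]
 [-0.001  0.918 -0.398  0.527]
 [-1.    -0.002 -0.     0.23 ]
 [ 0.     0.     0.     1.   ]] [0.1523707  0.56045215 0.37309282]
```

Emit:
{"method": "step_arm", "body": {"motion": [[0,-15,55,0,0,0,0],[0,-30,110,0,0,0,0],[0,-45,165,0,0,0,0],[0,-60,220,0,0,0,0],[0,-75,270,0,0,0,0],[10,-88,326,0,0,0,0],[10,-88,326,0,0,0,0],[10,-88,326,0,0,0,0]]}}

```text
time_s: 1.1
eef_pos: [0.4922, 0.3173, 0.2207]
eef_rot: [0.692, 0.144, 0.693, -0.144]
wrist_force: [0.2, -0.2, -0.3]
opening: 0.998
```

Run:
```python
from h import *
P,p,d=snap("w1"); print(np.round(P,4))
```

```text
[[-1.500e-03  3.982e-01  9.173e-01  4.922e-01]
 [-1.000e-04  9.173e-01 -3.982e-01  3.173e-01]
 [-1.000e+00 -7.000e-04 -1.400e-03  2.207e-01]
 [ 0.000e+00  0.000e+00  0.000e+00  1.000e+00]]
```

View pics/w1.png

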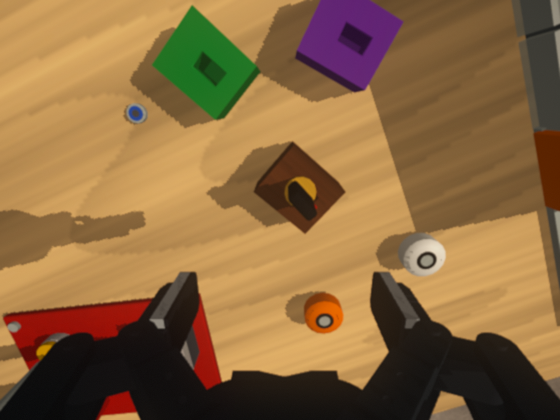

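The wrist view shows the brown block centred near (300,190). The brass collar is at (300,192), the black handle runs from (291,183) to (313,215), and the green and purple blocks are higher up the image.

Run:
```python
from h import *
f=np.load("pics/w1.npz");p,d,P=f["p"],f["d"],f["P"];T=camT("wrist",P)
crop=p[135:240,245:355]; cv2.imwrite("pics/w1c.png",cv2.resize(crop,None,fx=5,fy=5,interpolation=cv2.INTER_CUBIC)[:,:,::-1])
print(p[192,285:300:3].tolist(),p[160,295].tolist(),p[200,305].tolist())
hsv=cv2.cvtColor(p,cv2.COLOR_RGB2HSV).astype(int)
roi=np.zeros(p.shape[:2],bool);roi[135:240,245:355]=1
X=np.stack(np.meshgrid(np.arange(560),np.arange(420)),-1).reshape(-1,2)
D=d.reshape(-1,1);W=(np.c_[X,np.ones(len(X))]@np.linalg.inv(K("wrist")).T*D)@T[:3,:3].T+T[:3,3]
Z=W[:,2].reshape(420,560)
for a,b in [(.038,.052),(.052,.06),(.095,.115)]:
    m=roi&(Z>a)&(Z<b)&(d>0); w=W[m.ravel()]; print(a,m.sum(),w.mean(0).round(4),np.median(w[:,2]).round(4))
    if m.sum()>20: (c,s,an)=cv2.minAreaRect((w[:,:2]*1000).astype(np.float32)); print(c,s,an)
```

```text
[[115, 77, 22], [63, 44, 18], [33, 24, 15], [34, 24, 15], [36, 26, 17]] [88, 48, 25] [38, 28, 18]
0.038 3187 [0.4965 0.3318 0.0478] 0.0479
(500.60919189453125, 331.38763427734375) (75.3515853881836, 65.32817840576172) 25.582427978515625
0.052 323 [0.4957 0.3368 0.0541] 0.0539
(500.123291015625, 332.89288330078125) (33.204837799072266, 32.65888595581055) 66.5031967163086
0.095 443 [0.4984 0.3323 0.1029] 0.1034
(499.6816101074219, 332.0435791015625) (29.577749252319336, 12.128351211547852) 18.584768295288086
```

View pics/w1c.png

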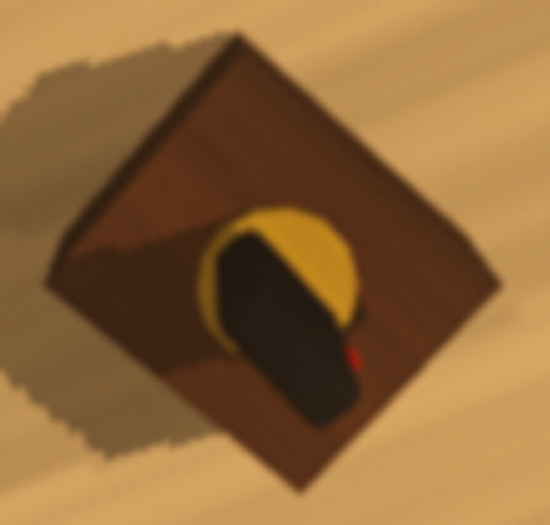

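Key: origin at about (500, 332) mm, x at about 19°, and the pointer confirms the sign. The block's x is at about 25.6°. Next I look at the lock.

Emit:
{"method": "step_arm", "body": {"motion": [[0,-33,43,-1,0,0,0],[0,-65,87,-2,0,0,0],[0,-98,130,-3,0,0,0],[0,-130,174,-4,0,0,0],[0,-163,217,-6.5,0,0,0],[50,-163,217,-6.5,0,0,0],[50,-163,217,-6.5,0,0,0],[50,-163,217,-6.5,0,0,0]]}}

```text
time_s: 2.15
eef_pos: [0.627, 0.0831, 0.1726]
eef_rot: [0.7, 0.103, 0.699, -0.103]
wrist_force: [-0.5, -0.2, 1.2]
opening: 1.004
```

```bash
cat >> h.py <<'E'
def cloud(d,T,n="wrist"):
    h,w=d.shape; X=np.stack(np.meshgrid(np.arange(w),np.arange(h)),-1).reshape(-1,2)
    return ((np.c_[X,np.ones(len(X))]@np.linalg.inv(K(n)).T*d.reshape(-1,1))@T[:3,:3].T+T[:3,3]).reshape(h,w,3)
E
python3 - <<'E'
from h import *
P,p,d=snap("w2"); print(np.round(P,4)); T=camT("wrist",P)
W=cloud(d,T); Z=W[...,2]; c=proj("wrist",[[.626,.081,.056]],T)[0]; print(c)
r=np.hypot(W[...,0]-.626,W[...,1]-.081)
m=(d>0)&(Z>.052)&(Z<.06)&(r<.06); w=W[m]; print(m.sum(),np.median(w[:,2])); print(cv2.minAreaRect((w[:,:2]*1000).astype(np.float32)))
u,v=c.astype(int); s=70
cv2.imwrite("pics/w2c.png",np.hstack([cv2.resize(p,(560,420))[:,:,::-1],cv2.resize(p[v-s:v+s,u-s:u+s],(420,420),interpolation=cv2.INTER_CUBIC)[:,:,::-1]])[:,180:])
print(u-s,v-s)
E
```

```text
[[ 8.000e-04  2.890e-01  9.573e-01  6.270e-01]
 [ 1.000e-04  9.573e-01 -2.890e-01  8.310e-02]
 [-1.000e+00  3.000e-04  7.000e-04  1.726e-01]
 [ 0.000e+00  0.000e+00  0.000e+00  1.000e+00]]
[281.55028053 204.80241215]
4558 0.055953841901526385
((634.2867431640625, 81.93245697021484), (64.08464813232422, 64.85682678222656), 73.41598510742188)
211 134
```

View pics/w2c.png

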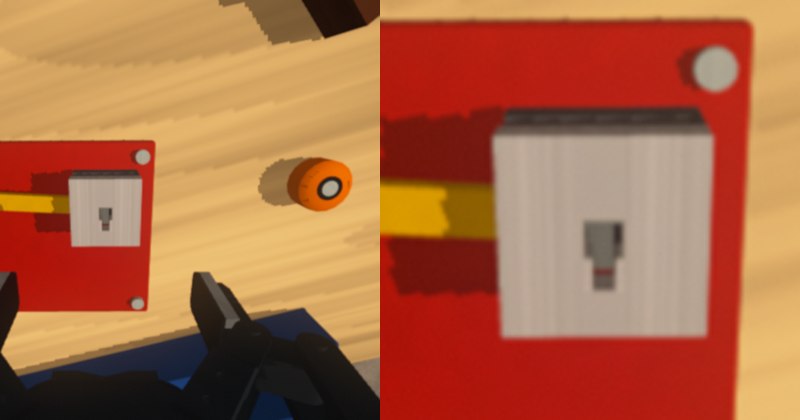

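The lock cover is square-on in the wrist view. In crop coordinates its keyhole's square is centred near (604,242), with the slot pointing down the image, which is about -17° in the world.

```bash
cat > hole.py <<'E'
from h import *
import sys
f=np.load(f"pics/{sys.argv[1]}.npz");p,d,P=f["p"],f["d"],f["P"];T=camT("wrist",P);W=cloud(d,T)
r=np.hypot(W[...,0]-.634,W[...,1]-.082)
m=((W[...,2]>.0535)&(W[...,2]<.059)&(r<.05)&(d>0)).astype(np.uint8)
g=cv2.cvtColor(p,cv2.COLOR_RGB2GRAY)
cs,_=cv2.findContours(m,cv2.RETR_EXTERNAL,cv2.CHAIN_APPROX_NONE);c=max(cs,key=cv2.contourArea)
pts=onplane("wrist",c[:,0],.056,T)[:,:2]*1000
ctr,s,a=cv2.minAreaRect(pts.astype(np.float32));print("case",np.round(ctr,2),np.round(s,1),a)
inner=cv2.erode(cv2.drawContours(np.zeros_like(m),[c],-1,1,-1),np.ones((9,9)))
th=np.median(g[inner>0]);hm=((g<th-25)&(inner>0)).astype(np.uint8);print("bright",th,hm.sum())
ys,xs=np.nonzero(hm);uv=np.c_[xs,ys];w=onplane("wrist",uv,.056,T)[:,:2]*1000
ang=np.deg2rad(float(sys.argv[2]));ex=np.array([np.cos(ang),np.sin(ang)]);ey=np.array([-ex[1],ex[0]])
q=np.c_[w@ex,w@ey];
x0=q[:,0].min();print("x span",np.ptp(q[:,0]),"y span",np.ptp(q[:,1]))
mid=(q[:,0].min()+q[:,0].max())/2-5.25; 
sq=q[q[:,0]<x0+11];sl=q[q[:,0]>x0+13.5]
print("y mid square",(sq[:,1].min()+sq[:,1].max())/2,"y mean slot",sl[:,1].mean(), (sl[:,1].min()+sl[:,1].max())/2,"slot w",np.ptp(sl[:,1]))
yc=(sq[:,1].min()+sq[:,1].max())/2
print("keyhole",mid*ex+yc*ey)
E
python3 hole.py w2 -16.6
```

```text
case [634.21  81.97] [64.2 64.1] 73.15733337402344
bright 169.0 269
x span 22.37014236527432 y span 11.845701389840116
y mid square 259.97377599934146 y mean slot 259.9071740294521 259.9413338505522 slot w 6.461048786699166
keyhole [634.66756873  82.07740957]
```

Emit:
{"method": "step_arm", "body": {"motion": [[-50,0,0,-3,0,0,0],[-50,40,-39,-9,0,0,0],[-50,80,-78,-16,0,0,0],[-45,121,-116,-23,0,0,0],[-40,161,-155,-30,0,0,0],[-30,202,-194,-35.4,0,0,0],[-30,202,-194,-35.4,0,0,0],[-30,202,-194,-35.4,0,0,0],[-30,202,-194,-35.4,0,0,0]]}}

```text
time_s: 3.32
eef_pos: [0.5013, 0.3305, 0.2025]
eef_rot: [0.699, -0.113, 0.697, 0.113]
wrist_force: [-0.1, 0.0, -0.5]
opening: 0.998
```

```bash
cat > key.py <<'E'
from h import *
P,p,d=snap("w3"); print(np.round(P,4)); T=camT("wrist",P); W=cloud(d,T)
r=np.hypot(W[...,0]-.5,W[...,1]-.332);Z=W[...,2]
for a,b in [(.045,.0505),(.052,.06),(.1,.107)]:
    m=(Z>a)&(Z<b)&(d>0)&(r<.06); w=W[m]; z=np.median(w[:,2]); 
    c=max(cv2.findContours(m.astype(np.uint8),cv2.RETR_EXTERNAL,cv2.CHAIN_APPROX_NONE)[0],key=cv2.contourArea)[:,0]
    pts=(onplane("wrist",c,z,T)[:,:2]*1000).astype(np.float32); print(z.round(4),m.sum(),cv2.minAreaRect(pts),cv2.minEnclosingCircle(pts))
E
python3 key.py
```

```text
[[ 1.900e-03 -3.155e-01  9.489e-01  5.013e-01]
 [ 4.000e-04  9.489e-01  3.155e-01  3.305e-01]
 [-1.000e+00 -2.000e-04  2.000e-03  2.025e-01]
 [ 0.000e+00  0.000e+00  0.000e+00  1.000e+00]]
0.0479 3504 ((500.0606689453125, 331.05511474609375), (75.56695556640625, 64.97628784179688), 25.50025749206543) ((499.9813232421875, 331.267822265625), 49.14690017700195)
0.0539 482 ((498.7669677734375, 331.5476989746094), (30.91726303100586, 32.96620559692383), 18.35776138305664) ((499.3396301269531, 331.7377014160156), 16.80580711364746)
0.1036 452 ((499.02392578125, 331.1607666015625), (30.11026954650879, 11.079710006713867), 18.902559280395508) ((499.210205078125, 330.680419921875), 15.116866111755371)
```

Emit:
{"method": "step_arm", "body": {"motion": [[50,1.4,-1.6,0,0,0,0],[90,1.4,-1.6,0,0,0,0],[120,1.4,-1.6,0,0,0,0],[139.5,1.4,-1.6,0,0,0,0],[139.5,1.4,-1.6,0,0,0,0],[139.5,1.4,-1.6,0,0,0,0]]}}

```text
time_s: 4.12
eef_pos: [0.4995, 0.3322, 0.0632]
eef_rot: [0.699, -0.113, 0.697, 0.114]
wrist_force: [0.6, -0.6, 0.8]
opening: 1.001
```

Emit:
{"method": "step_arm", "body": {"motion": [[0,0,0,0,0,0,120],[0,0,0,0,0,0,170],[0,0,0,0,0,0,200],[0,0,0,0,0,0,220],[0,0,0,0,0,0,240],[0,0,0,0,0,0,255],[0,0,0,0,0,0,255],[0,0,0,0,0,0,255]]}}

```text
time_s: 5.12
eef_pos: [0.4984, 0.3321, 0.062]
eef_rot: [0.698, -0.113, 0.698, 0.114]
wrist_force: [-0.6, 0.8, 3.1]
opening: 0.132
```

```bash
python3 -c "
from h import *
o=ctrl.get_obs();print({k:np.round(o[k],4) for k in ('eef_pos','wrist_force','torque','opening')});print(np.round(pose(),4))"
```

```text
{'eef_pos': array([0.4984, 0.3321, 0.062 ]), 'wrist_force': array([-0.6278,  0.7596,  3.0781]), 'torque': array([ 0.097 ,  0.1233, -0.0098]), 'opening': np.float64(0.1321)}
[[ 3.000e-04 -3.169e-01  9.484e-01  4.984e-01]
 [ 2.000e-04  9.484e-01  3.169e-01  3.321e-01]
 [-1.000e+00  1.000e-04  4.000e-04  6.200e-02]
 [ 0.000e+00  0.000e+00  0.000e+00  1.000e+00]]
```

Emit:
{"method": "step_arm", "body": {"motion": [[-10,0,0,0,0,0,255],[-25,0,0,0,0,0,255],[-50,0,0,0,0,0,255],[-85,0,0,0,0,0,255],[-100,0,0,0,0,0,255],[-100,0,0,0,0,0,255],[-100,0,0,0,0,0,255]]}}

```text
time_s: 6.0
eef_pos: [0.4974, 0.3316, 0.1604]
eef_rot: [0.697, -0.114, 0.699, 0.113]
wrist_force: [-0.8, -0.1, -2.2]
opening: 0.133
```

Run:
```python
from h import *
P,p,d=snap("w4"); print(np.round(P,4)); T=camT("wrist",P); W=cloud(d,T)
o=proj("wrist",[P[:3,3]],T)[0];print(o)
print(ctrl.get_obs()["opening"],ctrl.get_obs()["wrist_force"])
cv2.imwrite("pics/w4c.png",np.hstack([p,cv2.resize(p[190:340,210:360],(420,420),interpolation=cv2.INTER_CUBIC)])[:,180:,::-1])
```

```text
[[-2.100e-03 -3.169e-01  9.485e-01  4.974e-01]
 [-9.000e-04  9.485e-01  3.169e-01  3.316e-01]
 [-1.000e+00 -2.000e-04 -2.200e-03  1.604e-01]
 [ 0.000e+00  0.000e+00  0.000e+00  1.000e+00]]
[285.23166252 272.038542  ]
0.12941298972094567 [-0.35568492  0.09585786 -0.82403741]
```

View pics/w4c.png

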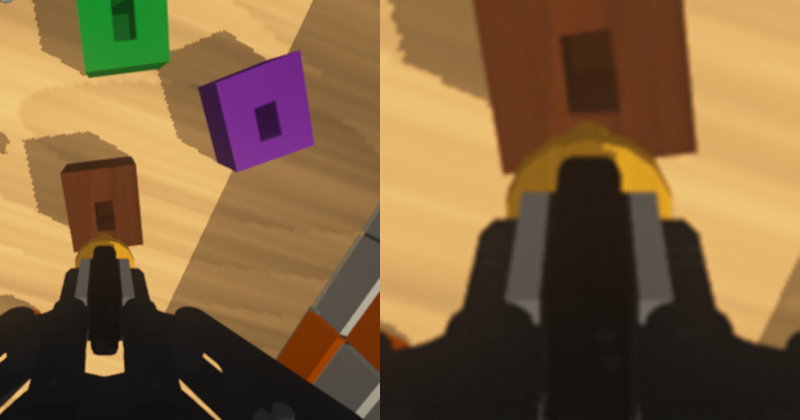

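The key is held between the jaws, with its collar visible just above the fingertips (main view about (285,245)). The block's empty opening is at about (285,215), partly hidden by the collar's front.

```bash
cat > held.py <<'E'
from h import *
from scipy.optimize import least_squares
import sys
f=np.load(f"pics/{sys.argv[1]}.npz");p,d,P=f["p"],f["d"],f["P"];T=camT("wrist",P)
He=ctrl.camera_info("wrist")["hand_eye"];W=cloud(d,He)*1000   # tool frame
hsv=cv2.cvtColor(p,cv2.COLOR_RGB2HSV)
m=(hsv[...,0]>15)&(hsv[...,0]<30)&(hsv[...,1]>150)&(hsv[...,2]>60)&(d>0)&(d<.23)
m[:220]=0;m[275:]=0;m[:,:235]=0;m[:,335:]=0
w=W[m];print(m.sum(),"x pct",np.percentile(w[:,0],[5,25,50,75,95]).round(1))
top=w[w[:,0]<np.percentile(w[:,0],50)+1]; A=np.c_[top[:,1:],np.ones(len(top))];print("top plane x=ay+bz+c",np.linalg.lstsq(A,top[:,0],rcond=None)[0].round(3))
tx=np.median(top[:,0])
# rim: topmost collar-top pixels by column, cast to plane tool x=tx
top_m=m&(np.abs(W[...,0]-tx)<1.5); ys=[];
for u in range(235,335):
    c=np.nonzero(top_m[:,u])[0]
    if len(c): ys.append((u,c[0]-.5))
ys=np.array(ys,float);dr=np.c_[ys,np.ones(len(ys))]@np.linalg.inv(K("wrist")).T@He[:3,:3].T
q=(He[:3,3]*1000+dr*((tx-He[0,3]*1000)/dr[:,0])[:,None])[:,1:]
r=least_squares(lambda s:np.hypot(q[:,0]-s[0],q[:,1]-s[1])-17,[0,0],loss="soft_l1",f_scale=.5);print("collar centre tool y,z",r.x,len(q),np.abs(r.fun).mean(),"tx",tx)
E
python3 held.py w4
python3 - <<'E'
from h import *
f=np.load("pics/w4.npz");p,d,P=f["p"],f["d"],f["P"];T=camT("wrist",P);W=cloud(d,T)
m=(W[...,2]<.044)&(d>0); r=np.hypot(W[...,0]-.5,W[...,1]-.332); m&=(r<.035)
c=[k for k in cv2.findContours(m.astype(np.uint8),cv2.RETR_EXTERNAL,cv2.CHAIN_APPROX_NONE)[0] if cv2.contourArea(k)>50]
for k in c:
    pts=(onplane("wrist",k[:,0],.048,T)[:,:2]*1000).astype(np.float32);print(len(k),cv2.minAreaRect(pts))
E
```

```text
841 x pct [ 2.9  7.7  8.2  9.1 12.5]
top plane x=ay+bz+c [-0.034  0.099  7.969]
collar centre tool y,z [-0.41626244  1.26670296] 60 0.2796380805941743 tx 8.015629875997062
86 ((504.5110168457031, 333.2762451171875), (25.922718048095703, 15.594220161437988), 25.576053619384766)
```

```bash
cat > tilt.py <<'E'
from h import *
import sys
from scipy.optimize import least_squares
f=np.load(f"pics/{sys.argv[1]}.npz");p,d=f["p"],f["d"]
W=cloud(d,ctrl.camera_info("wrist")["hand_eye"])*1000
hsv=cv2.cvtColor(p,cv2.COLOR_RGB2HSV)
gold=(hsv[...,0]>15)&(hsv[...,0]<30)&(hsv[...,1]>150)&(hsv[...,2]>60)&(d<.23)&(d>0)
gold=cv2.erode(gold.astype(np.uint8),np.ones((3,3)))>0
for nm,m,(a,b) in [("collar",gold,(5,11)),("handletop",(d>0)&(np.abs(W[...,1])<5)&(np.abs(W[...,2])<17),(-48,-36))]:
    w=W[m&(W[...,0]>a)&(W[...,0]<b)&(np.abs(W[...,1])<20)&(np.abs(W[...,2])<20)]
    if len(w)<20: print(nm,len(w));continue
    r=least_squares(lambda s:w[:,1]*s[0]+w[:,2]*s[1]+s[2]-w[:,0],[0,0,w[0,0]],loss="soft_l1",f_scale=.3)
    print(nm,len(w),r.x.round(3),np.abs(r.fun).mean().round(2),"y",w[:,1].min(),w[:,1].max(),"z",w[:,2].min(),w[:,2].max())
E
python3 tilt.py w4
```

```text
collar 544 [-2.000e-03 -2.500e-02  7.917e+00] 0.58 y -16.385593050682534 15.435640166492556 z -15.662374428352916 1.156152624277318
handletop 1589 [ 3.9000e-02 -3.3000e-02 -4.1596e+01] 0.78 y -4.999261125685378 4.999680218925979 z -14.104896560183391 16.39121272120371
```

Emit:
{"method": "step_arm", "body": {"motion": [[0,-25,4,3,0,0,255],[0,-75,13,9,0,0,255],[0,-125,22,15,0,0,255],[0,-175,31,21,0,0,255],[0,-225,40,28,0,0,255],[0,-260,46,33,0,0,255],[0,-279,49,35.2,0,0,255],[0,-279,49,35.2,0,0,255],[0,-279,49,35.2,0,0,255],[0,-279,49,35.2,0,0,255]]}}

```text
time_s: 7.3
eef_pos: [0.6326, 0.0844, 0.1617]
eef_rot: [0.7, 0.102, 0.7, -0.102]
wrist_force: [-0.4, 0.8, -1.6]
opening: 0.133
```

```bash
python3 - <<'E'
from h import *
P,p,d=snap("w5"); print(np.round(P,4))
E
python3 hole.py w5 -16.7; python3 held.py w5; python3 tilt.py w5
```

```text
[[-4.000e-04  2.855e-01  9.584e-01  6.326e-01]
 [ 3.000e-04  9.584e-01 -2.855e-01  8.440e-02]
 [-1.000e+00  2.000e-04 -4.000e-04  1.617e-01]
 [ 0.000e+00  0.000e+00  0.000e+00  1.000e+00]]
case [633.96  82.04] [64.  63.9] 73.37358856201172
bright 186.0 281
x span 20.394866240356578 y span 12.185371217077659
y mid square 260.78740405817473 y mean slot 260.78947599457507 260.7862587390042 slot w 7.057270526598188
keyhole [634.01204482  82.0583915 ]
753 x pct [ 3.8  7.7  8.2  8.9 11.3]
top plane x=ay+bz+c [-0.04   0.097  8.225]
collar centre tool y,z [0.14074937 1.32593919] 58 0.24449797604170734 tx 8.078538508723282
collar 496 [-0.    -0.018  8.016] 0.54 y -15.303333696477523 15.614698042707017 z -15.456590719677491 1.254403800824394
handletop 1593 [-1.0000e-03 -3.0000e-02 -4.1598e+01] 0.76 y -4.999187829965685 4.940887499596843 z -14.053515336547736 16.33180621964568
```

Emit:
{"method": "step_arm", "body": {"motion": [[10,-1.6,1.2,0,0,0,255],[25,-1.6,1.2,0,0,0,255],[40,-1.6,1.2,0,0,0,255],[51,-1.6,1.2,0,0,0,255],[51,-1.6,1.2,0,0,0,255],[51,-1.6,1.2,0,0,0,255]]}}

```text
time_s: 8.1
eef_pos: [0.6342, 0.081, 0.1111]
eef_rot: [0.7, 0.103, 0.699, -0.103]
wrist_force: [-0.2, -1.0, -0.3]
opening: 0.132
```

```bash
cat > st.py <<'E'
from h import *
o=ctrl.get_obs();P=pose(o);key=P@np.array([.014,0,.0013,1])
e=np.deg2rad(-16.65);ex=np.array([np.cos(e),np.sin(e)]);ey=np.array([-ex[1],ex[0]])
D=(key[:2]-[.6345,.082])*1000
print("t",round(o["time_s"],2),"key in keyhole x,y,z mm",np.round([D@ex,D@ey,(key[2]-.056)*1000],2),"yaw",np.round(np.degrees(np.arctan2(P[1,1],P[0,1])),2),"F tool",np.round(P[:3,:3].T@o["wrist_force"],2),"M tool",np.round(P[:3,:3].T@o["torque"],3),"op",round(float(o["opening"]),3),"tilt",np.round(P[:2,0],4))
E
python3 st.py;python3 - <<'E'
from h import *
snap("w6")
E
python3 held.py w6; python3 st.py
```

```text
t 8.1 key in keyhole x,y,z mm [ 1.31 -1.05 41.08] yaw 73.27 F tool [ 0.27 -0.98  0.1 ] M tool [-0.021  0.007 -0.025] op 0.132 tilt [ 0.0005 -0.0001]
776 x pct [ 2.5  7.7  8.2  8.9 12.2]
top plane x=ay+bz+c [-0.028  0.095  8.074]
collar centre tool y,z [0.10534363 1.39466636] 58 0.227543243618666 tx 8.051218694995367
t 8.15 key in keyhole x,y,z mm [ 1.5  -0.98 41.44] yaw 73.28 F tool [ 1.93  1.05 -0.1 ] M tool [ 0.034  0.028 -0.025] op 0.133 tilt [ 0.0012 -0.0001]
```

```bash
python3 - <<'E'
from h import *
for i in range(6):
    P=pose();ctrl.camera("wrist");print(np.round(P[:3,3]*1000,2),end=" ")
E
python3 st.py; python3 hole.py w6 -16.65
```

```text
[634.39  81.01 111.44] [634.45  81.   111.56] [634.39  81.   111.55] [634.31  81.06 111.5 ] [634.24  81.03 111.4 ] [634.18  81.05 111.31] t 8.45 key in keyhole x,y,z mm [ 1.16 -1.06 41.18] yaw 73.28 F tool [ 2.   -0.12 -0.28] M tool [-0.035 -0.051 -0.031] op 0.132 tilt [ 0.0006 -0.0001]
case [633.89  81.98] [64.2 63.9] 73.2334976196289
bright 184.0 355
x span 21.05703172836786 y span 19.524851359139916
y mid square 241.0511989051094 y mean slot 234.65763890277788 234.7196294656112 slot w 5.872815849264867
keyhole [631.23009405  62.8222326 ]
```

Emit:
{"method": "step_arm", "body": {"motion": [[0,1,-1.2,0,0,0,255],[0,1,-1.2,0,0,0,255],[0,1,-1.2,0,0,0,255]]}}

```text
time_s: 8.82
eef_pos: [0.633, 0.0824, 0.1108]
eef_rot: [0.7, 0.103, 0.7, -0.103]
wrist_force: [0.6, 0.4, -0.8]
opening: 0.137
```

```bash
python3 st.py
```

```text
t 8.82 key in keyhole x,y,z mm [-0.29 -0.06 40.78] yaw 73.28 F tool [0.8  0.56 0.41] M tool [ 0.034 -0.005  0.015] op 0.137 tilt [-0. -0.]
```

Emit:
{"method": "step_arm", "body": {"motion": [[2,0,0.2,0,0,0,255],[4,0,0.2,0,0,0,255],[5,0,0.2,0,0,0,255],[6,0,0.2,0,0,0,255],[7,0,0.2,0,0,0,255],[8,0,0.2,0,0,0,255]]}}

```text
time_s: 9.57
eef_pos: [0.6332, 0.0823, 0.1028]
eef_rot: [0.7, 0.103, 0.7, -0.103]
wrist_force: [-0.7, -0.0, -0.7]
opening: 0.135
```

```bash
python3 st.py
```

```text
t 9.57 key in keyhole x,y,z mm [ 0.   -0.07 32.76] yaw 73.27 F tool [ 0.73 -0.21 -0.69] M tool [-0.021  0.003 -0.005] op 0.135 tilt [0.0001 0.    ]
```

Emit:
{"method": "step_arm", "body": {"motion": [[1,0,0,0,0,0,255],[2,0,0,0,0,0,255],[3,0,0,0,0,0,255],[4,0,0,0,0,0,255]]}}

```text
time_s: 10.07
eef_pos: [0.6332, 0.0823, 0.0987]
eef_rot: [0.7, 0.103, 0.7, -0.103]
wrist_force: [0.3, 0.7, -1.0]
opening: 0.135
```

```bash
python3 st.py
```

```text
t 10.07 key in keyhole x,y,z mm [-0.04 -0.08 28.74] yaw 73.28 F tool [0.99 0.76 0.04] M tool [-0.009 -0.017  0.   ] op 0.135 tilt [ 0. -0.]
```

The bit is in the slot and I feel no resistance, so I continue down gently.

Emit:
{"method": "step_arm", "body": {"motion": [[1.5,0,0,0,0,0,255],[3,0,0,0,0,0,255],[4.5,0,0,0,0,0,255],[6,0,0,0,0,0,255],[7.5,0,0,0,0,0,255],[9,0,0,0,0,0,255]]}}

```text
time_s: 10.82
eef_pos: [0.6332, 0.0823, 0.0897]
eef_rot: [0.7, 0.103, 0.7, -0.103]
wrist_force: [0.4, 0.6, -1.3]
opening: 0.132
```

```bash
python3 st.py
```

```text
t 10.82 key in keyhole x,y,z mm [-0.03 -0.07 19.7 ] yaw 73.28 F tool [1.34 0.66 0.18] M tool [ 0.012 -0.022  0.033] op 0.132 tilt [ 0. -0.]
```

Emit:
{"method": "step_arm", "body": {"motion": [[1.5,0,0,0,0,0,255],[3,0,0,0,0,0,255],[4.5,0,0,0,0,0,255],[6,0,0,0,0,0,255],[7.5,0,0,0,0,0,255]]}}

```text
time_s: 11.45
eef_pos: [0.6332, 0.0823, 0.0822]
eef_rot: [0.7, 0.103, 0.7, -0.103]
wrist_force: [-0.2, 0.4, -1.4]
opening: 0.136
```

```bash
python3 st.py
```

```text
t 11.45 key in keyhole x,y,z mm [-0.03 -0.08 12.21] yaw 73.28 F tool [ 1.44  0.35 -0.27] M tool [ 0.04   0.018 -0.033] op 0.136 tilt [0. 0.]
```

Emit:
{"method": "step_arm", "body": {"motion": [[1.5,0,0,0,0,0,255],[3,0,0,0,0,0,255],[4.5,0,0,0,0,0,255],[6,0,0,0,0,0,255],[7.5,0,0,0,0,0,255],[8.5,0,0,0,0,0,255],[9.5,0,0,0,0,0,255]]}}

```text
time_s: 12.32
eef_pos: [0.6332, 0.0823, 0.0727]
eef_rot: [0.7, 0.103, 0.7, -0.103]
wrist_force: [-0.3, -0.5, -1.2]
opening: 0.136
```

```bash
python3 st.py
```

```text
t 12.32 key in keyhole x,y,z mm [-0.01 -0.07  2.75] yaw 73.28 F tool [ 1.19 -0.58 -0.09] M tool [-0.014  0.003  0.011] op 0.136 tilt [ 0. -0.]
```

Emit:
{"method": "step_arm", "body": {"motion": [[0.5,0,0,0,0,0,255],[1,0,0,0,0,0,255],[1,0,0,0,0,0,255]]}}

```text
time_s: 12.7
eef_pos: [0.6332, 0.0823, 0.0718]
eef_rot: [0.7, 0.103, 0.7, -0.103]
wrist_force: [-0.3, 0.5, -0.5]
opening: 0.131
```

```bash
python3 st.py
```

```text
t 12.7 key in keyhole x,y,z mm [-0.03 -0.08  1.78] yaw 73.28 F tool [ 0.51  0.35 -0.45] M tool [ 0.012 -0.047  0.038] op 0.131 tilt [ 0. -0.]
```

Emit:
{"method": "step_arm", "body": {"motion": [[0.5,0,0,0,0,0,255],[0.9,0,0,0,0,0,255],[0.9,0,0,0,0,0,255]]}}

```text
time_s: 13.08
eef_pos: [0.6332, 0.0823, 0.0709]
eef_rot: [0.7, 0.103, 0.7, -0.103]
wrist_force: [-0.2, 0.1, -0.1]
opening: 0.126
```

```bash
python3 st.py
```

```text
t 13.07 key in keyhole x,y,z mm [-0.06 -0.1   0.86] yaw 73.28 F tool [ 0.12  0.01 -0.25] M tool [ 0.032 -0.021  0.05 ] op 0.126 tilt [-0.0001 -0.    ]
```

Emit:
{"method": "step_arm", "body": {"motion": [[0.3,0,0,0,0,0,255],[0.5,0,0,0,0,0,255],[0.5,0,0,0,0,0,255]]}}

```text
time_s: 13.45
eef_pos: [0.6332, 0.0823, 0.0703]
eef_rot: [0.7, 0.103, 0.7, -0.103]
wrist_force: [0.3, -0.3, -1.7]
opening: 0.132
```

```bash
python3 st.py
```

```text
t 13.45 key in keyhole x,y,z mm [-0.07 -0.09  0.33] yaw 73.28 F tool [ 1.69 -0.21  0.35] M tool [ 0.018  0.037 -0.037] op 0.132 tilt [-0.0001 -0.    ]
```

Emit:
{"method": "step_arm", "body": {"motion": [[0.4,0,0,0,0,0,255],[0.4,0,0,0,0,0,255]]}}

```text
time_s: 13.7
eef_pos: [0.6332, 0.0823, 0.0701]
eef_rot: [0.7, 0.103, 0.7, -0.103]
wrist_force: [0.4, -0.8, -1.1]
opening: 0.132
```

```bash
python3 st.py
```

```text
t 13.7 key in keyhole x,y,z mm [ 0.02 -0.07  0.06] yaw 73.28 F tool [ 1.14 -0.69  0.66] M tool [-0.046  0.022  0.034] op 0.132 tilt [ 0.0001 -0.0001]
```

Emit:
{"method": "step_arm", "body": {"motion": [[0.4,0,0,0,0,0,255],[0.4,0,0,0,0,0,255]]}}

```text
time_s: 13.95
eef_pos: [0.6333, 0.0823, 0.07]
eef_rot: [0.7, 0.103, 0.7, -0.103]
wrist_force: [-1.9, -0.9, 3.7]
opening: 0.134
```

```bash
python3 st.py
```

```text
t 13.95 key in keyhole x,y,z mm [ 0.06 -0.07  0.03] yaw 73.28 F tool [-3.74 -1.42 -1.58] M tool [-0.061  0.303 -0.149] op 0.134 tilt [ 0.0002 -0.0001]
```

The collar is on the cover with about 4 N, so the key is home. I start turning about the key's axis, which lies 1.3 mm off the TCP along tool z.

Emit:
{"method": "step_arm", "body": {"motion": [[-0.2,0,0,0,0,0,255],[-0.2,0.09,0,4,0,0,255],[-0.2,0.18,0.01,8,0,0,255],[-0.2,0.27,0.03,12,0,0,255],[-0.2,0.27,0.03,12,0,0,255]]}}

```text
time_s: 14.58
eef_pos: [0.6338, 0.0826, 0.07]
eef_rot: [0.685, 0.175, 0.685, -0.175]
wrist_force: [-0.5, 1.1, 1.5]
opening: 0.133
```

```bash
python3 st.py
```

```text
t 14.57 key in keyhole x,y,z mm [0.42 0.06 0.02] yaw 61.31 F tool [-1.45  0.72 -1.02] M tool [0.007 0.032 0.04 ] op 0.133 tilt [0.0011 0.    ]
```

Emit:
{"method": "step_arm", "body": {"motion": [[0,0.09,0,4,0,0,255],[0,0.18,0.01,8,0,0,255],[0,0.27,0.03,12,0,0,255],[0,0.27,0.03,12,0,0,255]]}}

```text
time_s: 15.08
eef_pos: [0.6343, 0.0831, 0.0701]
eef_rot: [0.664, 0.246, 0.663, -0.245]
wrist_force: [3.3, 1.9, 0.4]
opening: 0.133
```

```bash
python3 st.py; python3 -c "
from h import *
for i in range(5):
  P=pose();print(np.round(P[:3,:3].T@ctrl.get_obs()['torque'],3));ctrl.camera('wrist')"
```

```text
t 15.07 key in keyhole x,y,z mm [0.73 0.46 0.06] yaw 49.38 F tool [-0.39  3.6   1.32] M tool [-0.016 -0.146  0.586] op 0.133 tilt [0.002  0.0005]
[-0.016 -0.146  0.586]
[ 0.018 -0.248  0.691]
[-0.053 -0.223  0.777]
[ 0.003 -0.323  0.847]
[-0.055 -0.345  1.067]
```

Emit:
{"method": "step_arm", "body": {"motion": [[0,-0.4,-0.3,0,0,0,255],[0,-0.7,-0.5,0,0,0,255],[0,-0.7,-0.5,0,0,0,255]]}}

```text
time_s: 15.7
eef_pos: [0.6332, 0.0826, 0.07]
eef_rot: [0.663, 0.246, 0.663, -0.246]
wrist_force: [4.1, 0.9, 0.9]
opening: 0.129
```

```bash
cat > st2.py <<'E'
from h import *
import subprocess,sys
exec(open("st.py").read())
A=[]
for i in range(6):
    ctrl.camera("wrist");o=ctrl.get_obs();P=pose(o);A.append(np.r_[P[:3,:3].T@o["wrist_force"],P[:3,:3].T@o["torque"]])
print("mean F",np.mean(A,0)[:3].round(2),"M",np.mean(A,0)[3:].round(3),"last",A[-1].round(2))
E
python3 st2.py
```

```text
t 15.7 key in keyhole x,y,z mm [-0.18 -0.36  0.04] yaw 49.32 F tool [-0.92  3.39  2.51] M tool [-0.055 -0.466  0.893] op 0.129 tilt [ 0.0014 -0.    ]
mean F [-0.13  4.81  2.01] M [-0.042 -0.51   0.885] last [-0.2   4.19  2.68 -0.06 -0.53  0.85]
```

Emit:
{"method": "step_arm", "body": {"motion": [[0,0.09,0,4,0,0,255],[0,0.18,0.01,8,0,0,255],[0,0.27,0.03,12,0,0,255],[0,0.3,0.03,13,0,0,255]]}}

```text
time_s: 16.5
eef_pos: [0.6332, 0.0825, 0.0701]
eef_rot: [0.631, 0.319, 0.63, -0.319]
wrist_force: [4.4, 0.4, 1.3]
opening: 0.134
```

```bash
python3 st2.py
```

```text
t 16.5 key in keyhole x,y,z mm [-0.29 -0.68  0.07] yaw 36.28 F tool [-1.34  3.79  2.23] M tool [-0.04 -0.44  0.78] op 0.134 tilt [ 0.0008 -0.0004]
mean F [-1.37  4.07  2.6 ] M [-0.056 -0.524  0.765] last [-2.03  4.42  2.22 -0.05 -0.57  0.72]
```

Emit:
{"method": "step_arm", "body": {"motion": [[0,0.02,0,1,0,0,255],[0,0.05,0,2,0,0,255],[0,0.07,0,3,0,0,255],[0,0.07,0,3,0,0,255]]}}

```text
time_s: 17.3
eef_pos: [0.6331, 0.0827, 0.07]
eef_rot: [0.622, 0.336, 0.622, -0.336]
wrist_force: [5.2, -1.2, 3.4]
opening: 0.133
```

```bash
python3 st2.py
```

```text
t 17.3 key in keyhole x,y,z mm [-0.55 -0.59  0.04] yaw 33.26 F tool [-3.39  3.72  3.81] M tool [-0.064 -0.65   0.644] op 0.133 tilt [ 0.0004 -0.0002]
mean F [-4.03  2.98  3.64] M [-0.02  -0.713  0.559] last [-4.6   3.81  3.69  0.   -0.71  0.58]
```

Emit:
{"method": "step_arm", "body": {"motion": [[-0.2,0.02,0.2,1,0,0,255],[-0.2,0.05,0.4,2,0,0,255],[-0.2,0.07,0.4,3,0,0,255],[-0.2,0.07,0.4,3,0,0,255]]}}

```text
time_s: 18.1
eef_pos: [0.6332, 0.0827, 0.07]
eef_rot: [0.613, 0.352, 0.613, -0.352]
wrist_force: [4.0, 0.5, 4.1]
opening: 0.133
```

```bash
python3 st2.py
```

```text
t 18.1 key in keyhole x,y,z mm [-0.54 -0.6   0.04] yaw 30.26 F tool [-4.14  3.7   1.59] M tool [-0.003 -0.422  0.661] op 0.133 tilt [-0.      0.0002]
mean F [-4.63  3.27  1.67] M [-0.024 -0.362  0.735] last [-5.38  3.52  2.33  0.   -0.29  0.71]
```

Emit:
{"method": "step_arm", "body": {"motion": [[-0.2,0.02,0.1,1,0,0,255],[-0.3,0.05,0.1,2,0,0,255],[-0.3,0.07,0.1,3,0,0,255],[-0.3,0.07,0.1,3,0,0,255]]}}

```text
time_s: 18.9
eef_pos: [0.6331, 0.0826, 0.07]
eef_rot: [0.604, 0.368, 0.604, -0.368]
wrist_force: [4.7, 1.6, 1.8]
opening: 0.132
```

```bash
python3 st2.py
```

```text
t 18.9 key in keyhole x,y,z mm [-0.6  -0.78  0.04] yaw 27.26 F tool [-1.83  4.9   0.77] M tool [-0.029 -0.205  0.967] op 0.132 tilt [-0.0004  0.0002]
mean F [-1.79  5.12  0.81] M [-0.044 -0.202  1.01 ] last [-2.82  5.74  0.56 -0.08 -0.22  1.03]
```

Emit:
{"method": "step_arm", "body": {"motion": [[-0.1,0.02,0,1,0,0,255],[-0.1,0.05,0,2,0,0,255],[-0.1,0.07,0,3,0,0,255],[-0.1,0.07,0,3,0,0,255]]}}

```text
time_s: 19.7
eef_pos: [0.633, 0.0825, 0.0701]
eef_rot: [0.594, 0.384, 0.594, -0.384]
wrist_force: [4.0, 1.6, 0.2]
opening: 0.132
```

```bash
python3 st2.py
```

```text
t 19.7 key in keyhole x,y,z mm [-0.77 -0.91  0.06] yaw 24.27 F tool [-0.19  4.3   0.19] M tool [-0.1   -0.152  0.883] op 0.132 tilt [-0.0009  0.0001]
mean F [0.65 4.11 0.36] M [-0.047 -0.102  0.858] last [ 1.58  3.75 -1.2  -0.03 -0.09  0.82]
```

Emit:
{"method": "step_arm", "body": {"motion": [[0,0.2,0,1,0,0,255],[0,0.4,0,2,0,0,255],[0,0.5,0,3,0,0,255],[0,0.5,0,3,0,0,255]]}}

```text
time_s: 20.5
eef_pos: [0.6336, 0.0827, 0.0702]
eef_rot: [0.584, 0.399, 0.584, -0.399]
wrist_force: [3.8, 1.3, -2.9]
opening: 0.139
```

```bash
python3 st2.py
```

```text
t 20.5 key in keyhole x,y,z mm [-0.23 -0.63  0.17] yaw 21.26 F tool [2.89 3.99 0.14] M tool [-0.079 -0.109  0.843] op 0.139 tilt [-0.0004 -0.    ]
mean F [2.9  3.93 0.93] M [-0.027 -0.105  0.842] last [ 3.31  4.4   1.4  -0.01 -0.12  0.81]
```

Emit:
{"method": "step_arm", "body": {"motion": [[0.1,0.02,0,1,0,0,255],[0.1,0.05,0,2,0,0,255],[0.1,0.1,0,3,0,0,255],[0.1,0.1,0,3,0,0,255]]}}

```text
time_s: 21.3
eef_pos: [0.6338, 0.0827, 0.0703]
eef_rot: [0.573, 0.414, 0.573, -0.414]
wrist_force: [4.0, 0.5, -3.5]
opening: 0.135
```

```bash
python3 st2.py
```

```text
t 21.3 key in keyhole x,y,z mm [-0.11 -0.56  0.28] yaw 18.26 F tool [3.48 3.97 0.81] M tool [-0.03  -0.058  0.837] op 0.135 tilt [-0.0002 -0.0001]
mean F [3.17 4.07 0.5 ] M [-0.067 -0.089  0.823] last [ 2.89  3.19  0.08 -0.08 -0.09  0.84]
```

Emit:
{"method": "step_arm", "body": {"motion": [[0.1,0.02,0,1,0,0,255],[0.2,0.05,0,2,0,0,255],[0.2,0.1,0,3,0,0,255],[0.2,0.1,0,3,0,0,255]]}}

```text
time_s: 22.1
eef_pos: [0.6341, 0.0828, 0.0702]
eef_rot: [0.562, 0.429, 0.562, -0.429]
wrist_force: [3.8, 1.0, -1.6]
opening: 0.135
```

```bash
python3 st2.py
```

```text
t 22.1 key in keyhole x,y,z mm [ 0.06 -0.51  0.22] yaw 15.26 F tool [1.58 3.9  0.04] M tool [-0.051 -0.091  0.83 ] op 0.135 tilt [ 0.0002 -0.0001]
mean F [1.54 3.95 0.62] M [-0.065 -0.097  0.827] last [ 2.11  3.75  0.63 -0.06 -0.09  0.76]
```

Emit:
{"method": "step_arm", "body": {"motion": [[0,0.02,0,1,0,0,255],[0,0.05,0,2,0,0,255],[0,0.07,0,3,0,0,255],[0,0.07,0,3,0,0,255]]}}

```text
time_s: 22.9
eef_pos: [0.6341, 0.0828, 0.0702]
eef_rot: [0.551, 0.444, 0.551, -0.444]
wrist_force: [4.5, 0.3, -1.5]
opening: 0.134
```

```bash
python3 st2.py
```

```text
t 22.9 key in keyhole x,y,z mm [ 0.01 -0.54  0.18] yaw 12.26 F tool [1.52 4.42 0.67] M tool [-0.038 -0.156  0.837] op 0.134 tilt [ 0.     -0.0001]
mean F [0.82 3.89 0.51] M [-0.044 -0.179  0.807] last [ 0.94  4.34  0.16 -0.07 -0.17  0.84]
```

Emit:
{"method": "step_arm", "body": {"motion": [[0,0.02,0,1,0,0,255],[0,0.05,0,2,0,0,255],[0,0.07,0,3,0,0,255],[0,0.07,0,3,0,0,255]]}}

```text
time_s: 23.7
eef_pos: [0.6341, 0.0827, 0.0701]
eef_rot: [0.539, 0.458, 0.539, -0.458]
wrist_force: [3.6, 0.3, -0.8]
opening: 0.133
```

```bash
python3 st2.py
```

```text
t 23.7 key in keyhole x,y,z mm [-0.04 -0.57  0.1 ] yaw 9.26 F tool [0.8  3.58 0.33] M tool [-0.035 -0.248  0.862] op 0.133 tilt [-0.0001 -0.0001]
mean F [0.45 3.62 1.03] M [-0.052 -0.243  0.792] last [-0.91  3.32  0.69 -0.03 -0.24  0.84]
```

Emit:
{"method": "step_arm", "body": {"motion": [[-0.1,0.02,0,1,0,0,255],[-0.1,0.05,0,2,0,0,255],[-0.1,0.07,0,3,0,0,255],[-0.1,0.07,0,3,0,0,255]]}}

```text
time_s: 24.5
eef_pos: [0.6345, 0.0827, 0.0702]
eef_rot: [0.527, 0.472, 0.526, -0.472]
wrist_force: [5.0, -0.6, -1.5]
opening: 0.131
```

```bash
python3 st2.py
```

```text
t 24.5 key in keyhole x,y,z mm [ 0.28 -0.52  0.19] yaw 6.23 F tool [1.46 4.94 1.12] M tool [-0.067 -0.266  1.069] op 0.131 tilt [ 0.0006 -0.0001]
mean F [2.25 4.94 1.59] M [-0.074 -0.273  1.108] last [ 2.5   4.67  2.   -0.08 -0.23  1.1 ]
```

Emit:
{"method": "step_arm", "body": {"motion": [[0,0.02,0,1,0,0,255],[0,0.05,0,2,0,0,255],[0,0.05,0,2,0,0,255]]}}

```text
time_s: 25.18
eef_pos: [0.6348, 0.0827, 0.0702]
eef_rot: [0.518, 0.481, 0.518, -0.481]
wrist_force: [6.1, -0.4, -3.3]
opening: 0.132
```

```bash
python3 st2.py
```

```text
t 25.18 key in keyhole x,y,z mm [ 0.55 -0.46  0.19] yaw 4.23 F tool [3.27 6.04 0.85] M tool [-0.087 -0.246  1.278] op 0.132 tilt [ 0.0012 -0.0002]
mean F [2.44 5.83 1.42] M [-0.091 -0.285  1.296] last [ 3.09  5.79  1.76 -0.07 -0.25  1.31]
```

The stop has been met: force and torque are rising steadily and the tool is being pushed back. I press a little further.

Emit:
{"method": "step_arm", "body": {"motion": [[0,0.02,0,1,0,0,255],[0,0.05,0,2,0,0,255],[0,0.05,0,2,0,0,255]]}}

```text
time_s: 25.85
eef_pos: [0.6351, 0.0826, 0.0702]
eef_rot: [0.51, 0.491, 0.509, -0.49]
wrist_force: [7.2, -1.0, -2.9]
opening: 0.134
```

```bash
python3 st2.py
```

```text
t 25.85 key in keyhole x,y,z mm [ 0.85 -0.48  0.23] yaw 2.22 F tool [2.92 7.14 1.24] M tool [-0.053 -0.268  1.479] op 0.134 tilt [ 0.0018 -0.0003]
mean F [3.39 7.17 1.34] M [-0.069 -0.256  1.489] last [ 3.42  6.23  1.24 -0.04 -0.23  1.52]
```

Emit:
{"method": "step_arm", "body": {"motion": [[0.1,0.02,0,1,0,0,255],[0.1,0.05,0,2,0,0,255],[0.1,0.05,0,2,0,0,255]]}}

```text
time_s: 26.52
eef_pos: [0.6355, 0.0825, 0.0702]
eef_rot: [0.502, 0.5, 0.5, -0.498]
wrist_force: [7.4, -1.4, -3.5]
opening: 0.13
```

```bash
python3 st2.py
```

```text
t 26.52 key in keyhole x,y,z mm [ 1.21 -0.47  0.24] yaw 0.22 F tool [3.56 7.34 1.39] M tool [-0.141 -0.222  1.678] op 0.13 tilt [ 0.0026 -0.0004]
mean F [3.71 7.7  0.9 ] M [-0.103 -0.236  1.663] last [ 3.64  7.69  0.96 -0.1  -0.19  1.71]
```

Emit:
{"method": "step_arm", "body": {"motion": [[0.1,-0.2,0,1,0,0,255],[0.1,-0.5,0,2,0,0,255],[0.1,-0.8,0,2.5,0,0,255],[0.1,-0.8,0,2.5,0,0,255]]}}

```text
time_s: 27.32
eef_pos: [0.6357, 0.0824, 0.0703]
eef_rot: [0.491, 0.511, 0.489, -0.509]
wrist_force: [10.4, -1.5, -5.9]
opening: 0.133
```

```bash
python3 st2.py
```

```text
t 27.32 key in keyhole x,y,z mm [ 1.38 -0.51  0.34] yaw -2.28 F tool [ 5.95 10.42  1.09] M tool [-0.199 -0.121  2.382] op 0.133 tilt [ 0.0049 -0.0004]
mean F [ 6.06 11.25  0.94] M [-0.155 -0.108  2.339] last [ 6.48 11.37  0.59 -0.2  -0.09  2.31]
```

Emit:
{"method": "step_arm", "body": {"motion": [[0.1,-0.5,0,1,0,0,255],[0.1,-0.5,0,1,0,0,255],[0.1,-0.5,0,1,0,0,255]]}}

```text
time_s: 28.0
eef_pos: [0.6357, 0.0824, 0.0704]
eef_rot: [0.487, 0.516, 0.484, -0.513]
wrist_force: [11.3, -2.1, -7.5]
opening: 0.138
```

```bash
python3 st2.py
```

```text
t 28.0 key in keyhole x,y,z mm [ 1.42 -0.52  0.36] yaw -3.27 F tool [ 7.57 11.35  1.43] M tool [-0.165 -0.118  2.639] op 0.138 tilt [ 0.0062 -0.0005]
mean F [ 7.01 12.59  0.39] M [-0.177 -0.068  2.631] last [ 7.22 13.46 -0.47 -0.19 -0.06  2.63]
```

Now I turn back, starting with a small unload.

Emit:
{"method": "step_arm", "body": {"motion": [[0,0.5,0,-2,0,0,255],[0.1,1,0,-6,0,0,255],[0.1,1,0,-12,0,0,255],[0.1,0.9,0,-18,0,0,255],[0.1,0.9,0,-18,0,0,255]]}}

```text
time_s: 28.92
eef_pos: [0.6333, 0.0829, 0.07]
eef_rot: [0.559, 0.432, 0.56, -0.432]
wrist_force: [-0.6, -0.1, 4.7]
opening: 0.133
```

```bash
python3 st2.py
```

```text
t 28.93 key in keyhole x,y,z mm [-0.73 -0.6   0.02] yaw 14.7 F tool [-4.68 -0.59 -0.02] M tool [-0.007 -0.108 -0.054] op 0.133 tilt [-0.0015  0.0001]
mean F [-5.41 -0.83 -0.12] M [-0.027 -0.068 -0.145] last [-4.71 -0.96 -0.69 -0.02 -0.08 -0.17]
```

Emit:
{"method": "step_arm", "body": {"motion": [[-0.3,0.7,-0.1,-4,0,0,255],[-0.3,0.65,-0.1,-12,0,0,255],[-0.3,0.45,0,-20,0,0,255],[-0.3,0.3,0,-28,0,0,255],[-0.3,0.2,0.1,-34,0,0,255],[-0.3,0.2,0.1,-34,0,0,255]]}}

```text
time_s: 29.98
eef_pos: [0.6338, 0.0828, 0.07]
eef_rot: [0.661, 0.25, 0.662, -0.25]
wrist_force: [-0.2, -0.8, 3.7]
opening: 0.133
```

```bash
python3 st2.py
```

```text
t 29.98 key in keyhole x,y,z mm [ 0.23 -0.02  0.02] yaw 48.63 F tool [-3.72 -0.77  0.35] M tool [ 0.009 -0.111 -0.099] op 0.133 tilt [-0.001  0.   ]
mean F [-4.62 -1.19 -0.08] M [ 0.021 -0.001 -0.201] last [-4.82 -2.2  -0.38  0.07  0.12 -0.3 ]
```

Emit:
{"method": "step_arm", "body": {"motion": [[-0.2,-0.18,0,-8,0,0,255],[-0.2,-0.36,0,-16,0,0,255],[-0.2,-0.54,0,-22,0,0,255],[-0.2,-0.6,0,-24.6,0,0,255],[-0.2,-0.6,0,-24.6,0,0,255]]}}

```text
time_s: 30.9
eef_pos: [0.6338, 0.0824, 0.0701]
eef_rot: [0.7, 0.103, 0.7, -0.103]
wrist_force: [0.4, -0.4, 1.7]
opening: 0.132
```

```bash
python3 st2.py
```

```text
t 30.9 key in keyhole x,y,z mm [0.46 0.2  0.05] yaw 73.31 F tool [-1.72 -0.29  0.45] M tool [-0.008 -0.106  0.091] op 0.132 tilt [-0.      0.0002]
mean F [-0.57  0.48  1.18] M [ 0.005 -0.17   0.053] last [-0.47  0.92  0.45 -0.   -0.17  0.09]
```

Emit:
{"method": "step_arm", "body": {"motion": [[0,-0.2,-0.4,0,0,0,255],[-1,-0.2,-0.4,0,0,0,255],[-2.5,-0.2,-0.4,0,0,0,255],[-4,-0.2,-0.4,0,0,0,255],[-6,-0.2,-0.4,0,0,0,255]]}}

```text
time_s: 31.82
eef_pos: [0.6332, 0.0822, 0.0763]
eef_rot: [0.7, 0.102, 0.7, -0.102]
wrist_force: [1.0, -0.7, -1.7]
opening: 0.131
```

```bash
python3 st.py
```

```text
t 31.82 key in keyhole x,y,z mm [ 0.01 -0.16  6.33] yaw 73.37 F tool [ 1.65 -0.38  1.16] M tool [0.022 0.037 0.061] op 0.131 tilt [-0.0002 -0.    ]
```

Emit:
{"method": "step_arm", "body": {"motion": [[-2,0,0,0,0,0,255],[-5,0,0,0,0,0,255],[-9,0,0,0,0,0,255],[-14,0,0,0,0,0,255],[-20,0,0,0,0,0,255],[-28,0,0,0,0,0,255],[-36,0,0,0,0,0,255],[-60,0,0,0,0,0,255],[-85,0,0,0,0,0,255],[-85,0,0,0,0,0,255]]}}

```text
time_s: 33.08
eef_pos: [0.6352, 0.0822, 0.1642]
eef_rot: [0.702, 0.102, 0.698, -0.102]
wrist_force: [0.2, 0.3, -1.4]
opening: 0.132
```

```bash
python3 st.py
python3 - <<'E'
from h import *
P,p,d=snap("w7")
q,_=ctrl.camera("top")
cv2.imwrite("pics/w7c.png",np.hstack([cv2.resize(p,(400,300)),cv2.resize(q[100:240,160:347],(400,300),interpolation=cv2.INTER_CUBIC)])[:,:,::-1])
E
python3 held.py w7; python3 tilt.py w7; python3 hole.py w7 -16.65|head -1
```

```text
t 33.08 key in keyhole x,y,z mm [ 1.98  0.36 94.25] yaw 73.38 F tool [1.43 0.32 0.08] M tool [-0.015  0.023 -0.074] op 0.132 tilt [ 0.0055 -0.0003]
749 x pct [ 3.8  7.7  8.2  8.8 11.5]
top plane x=ay+bz+c [-0.038  0.08   8.102]
collar centre tool y,z [0.14657012 1.47142198] 58 0.23394784121781756 tx 8.064278867063624
collar 497 [-4.000e-03 -2.000e-02  8.004e+00] 0.53 y -15.331901936998147 15.616516414055017 z -15.45677426845174 1.5496083028449652
handletop 1597 [-1.8000e-02 -2.9000e-02 -4.1553e+01] 0.75 y -4.997206224762327 4.944668777925092 z -14.007570578378953 16.33023594136844
case [634.03  82.06] [64.1 64. ] 73.32899475097656
```

View pics/w7c.png

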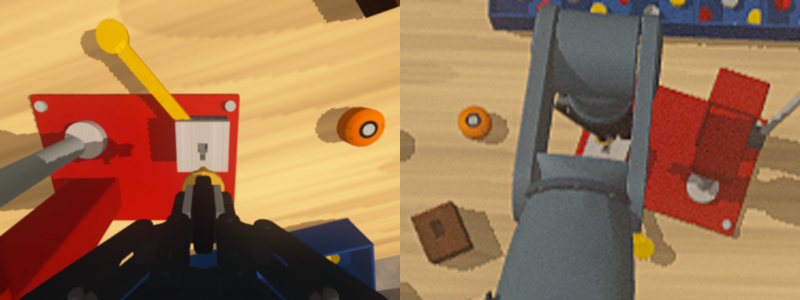

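The safety arm has swung clear towards the robot's side (pad at (113,35) in the left picture), the keyhole is empty, and the key is still held with the same grip. Next I carry it to the block.

Emit:
{"method": "step_arm", "body": {"motion": [[0,20,-20,-4,0,0,255],[0,55,-56,-11,0,0,255],[0,90,-92,-18,0,0,255],[0,125,-128,-26,0,0,255],[0,160,-164,-34,0,0,255],[0,188,-191,-40,0,0,255],[0,198.6,-202,-42.1,0,0,255],[0,198.6,-202,-42.1,0,0,255],[0,198.6,-202,-42.1,0,0,255],[0,198.6,-202,-42.1,0,0,255]]}}

```text
time_s: 34.42
eef_pos: [0.4973, 0.3291, 0.1611]
eef_rot: [0.69, -0.155, 0.69, 0.155]
wrist_force: [0.1, -0.2, -1.3]
opening: 0.136
```

```bash
cat > blk.py <<'E'
from h import *
P,p,d=snap("w8");T=camT("wrist",P);W=cloud(d,T)
r=np.hypot(W[...,0]-.5,W[...,1]-.332); m=(W[...,2]<.044)&(d>0)&(r<.033)
c=[k for k in cv2.findContours(m.astype(np.uint8),cv2.RETR_EXTERNAL,cv2.CHAIN_APPROX_NONE)[0] if cv2.contourArea(k)>50]
for k in c: print("opening",len(k),cv2.minAreaRect((onplane("wrist",k[:,0],.048,T)[:,:2]*1000).astype(np.float32)))
E
cat > sb.py <<'E'
from h import *
o=ctrl.get_obs();P=pose(o);key=P@np.array([.014,0.0001,.00135,1]);D=(key[:3]-[.4995,.331,.048])*1000
print("t",round(o["time_s"],2),"key-mouth in tool y,z",(P[:3,:3].T@D)[1:].round(2),"h",D[2].round(2),"yaw",np.degrees(np.arctan2(P[1,1],P[0,1])).round(2),"F tool",(P[:3,:3].T@o["wrist_force"]).round(2),"tilt",P[:2,0].round(4))
E
python3 blk.py; python3 sb.py
```

```text
opening 87 ((504.80487060546875, 333.2474060058594), (25.685096740722656, 15.45605754852295), 25.308792114257812)
t 34.48 key-mouth in tool y,z [-0.58 -1.42] h 99.2 yaw 115.35 F tool [ 1.56 -0.13  0.39] tilt [-0.     -0.0002]
```

Emit:
{"method": "step_arm", "body": {"motion": [[10,0.6,1.5,0,0,0,255],[30,0.6,1.5,0,0,0,255],[50,0.6,1.5,0,0,0,255],[58,0.6,1.5,0,0,0,255],[58,0.6,1.5,0,0,0,255],[58,0.6,1.5,0,0,0,255]]}}

```text
time_s: 35.22
eef_pos: [0.4982, 0.3317, 0.1038]
eef_rot: [0.69, -0.156, 0.689, 0.156]
wrist_force: [-0.5, 0.1, -1.1]
opening: 0.134
```

```bash
python3 sb.py
```

```text
t 35.23 key-mouth in tool y,z [1.33 0.51] h 41.84 yaw 115.48 F tool [ 1.07  0.33 -0.4 ] tilt [0.001  0.0004]
```

Emit:
{"method": "step_arm", "body": {"motion": [[2,-1.2,-0.4,0,0,0,255],[5,-1.2,-0.4,0,0,0,255],[9,-1.2,-0.4,0,0,0,255],[13,-1.2,-0.4,0,0,0,255],[16,-1.2,-0.4,0,0,0,255]]}}

```text
time_s: 35.85
eef_pos: [0.4977, 0.3302, 0.0868]
eef_rot: [0.69, -0.156, 0.69, 0.156]
wrist_force: [0.1, -0.2, -1.2]
opening: 0.137
```

```bash
python3 sb.py
```

```text
t 35.85 key-mouth in tool y,z [ 0.15 -0.67] h 24.83 yaw 115.48 F tool [ 1.24 -0.22 -0.05] tilt [-0.0004 -0.0002]
```

Emit:
{"method": "step_arm", "body": {"motion": [[3,0,0.5,0,0,0,255],[7,0,0.5,0,0,0,255],[11,0,0.5,0,0,0,255],[15,0,0.5,0,0,0,255],[19,0,0.5,0,0,0,255],[22,0,0.5,0,0,0,255],[22,0,0.5,0,0,0,255]]}}

```text
time_s: 36.72
eef_pos: [0.4981, 0.3304, 0.0649]
eef_rot: [0.689, -0.156, 0.69, 0.156]
wrist_force: [0.3, -0.3, -0.9]
opening: 0.129
```

```bash
python3 sb.py
```

```text
t 36.73 key-mouth in tool y,z [ 0.14 -0.23] h 2.94 yaw 115.48 F tool [ 0.93 -0.4   0.1 ] tilt [-0.0006 -0.0002]
```

Emit:
{"method": "step_arm", "body": {"motion": [[0.8,0,0,0,0,0,255],[1.6,0,0,0,0,0,255],[2,0,0,0,0,0,255],[2,0,0,0,0,0,255]]}}

```text
time_s: 37.22
eef_pos: [0.4983, 0.3304, 0.0633]
eef_rot: [0.69, -0.156, 0.69, 0.156]
wrist_force: [-0.6, 0.3, -1.1]
opening: 0.133
```

```bash
python3 sb.py
```

```text
t 37.23 key-mouth in tool y,z [ 0.13 -0.  ] h 1.28 yaw 115.48 F tool [ 1.05  0.54 -0.36] tilt [-0. -0.]
```

Emit:
{"method": "step_arm", "body": {"motion": [[0.5,0,0,0,0,0,255],[1,0,0,0,0,0,255],[1.2,0,0,0,0,0,255]]}}

```text
time_s: 37.6
eef_pos: [0.4982, 0.3304, 0.062]
eef_rot: [0.69, -0.156, 0.69, 0.156]
wrist_force: [-0.3, -0.0, 0.3]
opening: 0.131
```

```bash
python3 sb.py
```

```text
t 37.6 key-mouth in tool y,z [ 0.11 -0.05] h 0.01 yaw 115.48 F tool [-0.34  0.11 -0.31] tilt [-0.0001 -0.0001]
```

The collar is down on the block, so I release and lift away.

Emit:
{"method": "step_arm", "body": {"motion": [[0,0,0,0,0,0,210],[0,0,0,0,0,0,150],[0,0,0,0,0,0,50],[0,0,0,0,0,0,0],[0,0,0,0,0,0,0],[0,0,0,0,0,0,0],[-20,0,0,0,0,0,0],[-60,0,0,0,0,0,0],[-110,0,0,0,0,0,0],[-140,0,0,0,0,0,0]]}}

```text
time_s: 38.85
eef_pos: [0.4995, 0.331, 0.2069]
eef_rot: [0.692, -0.156, 0.688, 0.156]
wrist_force: [0.5, -0.2, 0.2]
opening: 1.005
```

Emit:
{"method": "step_arm", "body": {"motion": [[0,0,0,0,0,0,0],[0,0,0,0,0,0,0]]}}

```text
time_s: 39.1
eef_pos: [0.4978, 0.3303, 0.2019]
eef_rot: [0.69, -0.156, 0.69, 0.156]
wrist_force: [0.0, -0.2, -1.2]
opening: 1.003
```

```bash
python3 key.py
python3 - <<'E'
from h import *
f=np.load("pics/w3.npz");p=f["p"];q,_=ctrl.camera("scene")
cv2.imwrite("pics/end.png",np.hstack([cv2.resize(p,(400,300)),cv2.resize(q,(400,300))])[:,:,::-1])
E
```

```text
[[-5.000e-04 -4.302e-01  9.027e-01  4.978e-01]
 [-2.000e-04  9.027e-01  4.302e-01  3.303e-01]
 [-1.000e+00 -0.000e+00 -5.000e-04  2.019e-01]
 [ 0.000e+00  0.000e+00  0.000e+00  1.000e+00]]
0.0479 3437 ((499.9693908691406, 330.9561462402344), (73.82701110839844, 65.03538513183594), 25.44464874267578) ((500.12933349609375, 331.051025390625), 48.84754943847656)
0.0539 469 ((498.3312072753906, 330.13995361328125), (31.03382110595703, 32.98239517211914), 25.441072463989258) ((499.2978820800781, 330.48846435546875), 16.85257911682129)
0.1036 456 ((498.53753662109375, 330.2059631347656), (29.374706268310547, 11.107843399047852), 25.439878463745117) ((498.6370849609375, 330.2580261230469), 15.07675552368164)
```

View pics/end.png

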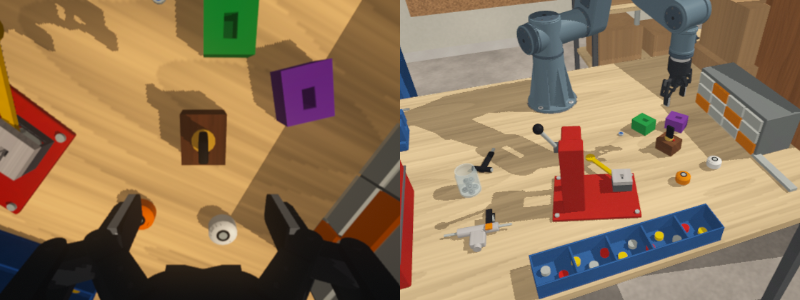

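The key stands upright and fully down in the brown block (about (203,143) in the left picture). Its collar top is at 53.9 mm, as it was at the start. The yellow arm is clear and nothing else has moved, so I hand in.

```bash
python3 -c "
from bench import ctrl
print(ctrl.hand_in())"
```

```text
the job is handed in; nothing more can be done
None
```

The job is done and handed in at about 39 s of the allowed 72 s; the hand-in reported no verdict.

- **Lock:** The key went home with about 4 N of contact. I turned it clockwise and met the stop at about 67–69° (1.2 rad). I pressed on to 76° commanded, with about 0.18 N m on the wrist. That is roughly 0.12 N m above the arm's drag, or an estimated 8–10 N on the stop. Then I turned it back home and drew it out freely.
- **Key in its block:** The last camera check shows it upright and fully down, with its collar top at 53.9 mm, the same as at the start. It is about 1 mm from the estimated mouth point and in line with the block.
- **Safety arm and the rest:** The yellow arm is clearly swung aside. The gripper is open and well above the key. By eye, the other items look unmoved in the last picture; I did not measure them.
- **Disagreements:** My two camera estimates of the keyhole centre, from the lock case and from the hole itself, differed by about 0.5–1 mm. The arm drifted by up to 1–2 mm from where it was commanded during moves, which I corrected from the measured pose. At the stop, the tool was pushed about 1.5 mm sideways, with a wrist side force of about 13 N.

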